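# Pack the door-fitting tray

### The job

Pack the fitted tray for a door-handle job: put the hole saw (for the latch bore), the wide yellow-handled chisel (for the latch plate), the green cross-head screwdriver and the green folding hex-key set each into the pocket cut to its outline, lying or standing right down on the pocket floor, the two long tools with their handles at the wide end. Leave the narrow red chisel and the grey slotted screwdriver where they lie.

Things in the scene. Friction and masses are not known exactly. Their poses are not given: they have to be found in the camera images.
- chisel_18: The wide chisel: yellow handle, 18 mm blade, lying flat. 240 mm long, handle 28 mm wide and 25 mm high (25 mm above the bench). Origin: centre of its length, at the underside. y runs along it towards the handle, which spans y = +7 to +117 mm; the blade spans y = -31 to -113 mm. Grip across the handle at about y = +40 mm. About 0.2 kg.
- screwdriver_x: The cross-head screwdriver: green handle with black, lying flat. 209 mm long, handle 28 mm wide and 29 mm high. Origin: centre of its length, at the underside. y runs along it towards the handle, which spans y = +22 to +102 mm; the 8 mm shaft reaches to y = -103 mm. Grip across the handle at about y = +40 mm. About 0.12 kg.
- hole_saw: The hole saw: a black cup of 51 mm diameter standing on its teeth, 42 mm high, with a steel shank 12 mm thick rising from its middle to 82 mm. Origin: centre of the underside, z up. Grip the shank from above, between 44 and 82 mm up. About 0.16 kg.
- hex_keys: The folding hex-key set: green holder, 36 x 96 x 30 mm high. Origin: centre of the underside; y along the 96 mm length. Grip across the 36 mm width. About 0.19 kg.
- chisel_10: The narrow chisel: red handle, otherwise like the yellow one, 240 x 28 x 25 mm, y towards its handle. Does not belong in the tray; leave it where it lies.
- screwdriver_s: The slotted screwdriver: grey handle, otherwise like the green one, 209 x 28 x 29 mm, y towards its handle. Does not belong in the tray; leave it where it lies.
- chisel_pocket: Chisel pocket: longer long pocket (256 mm; handle end 44 wide, blade end 34 wide) in a black foam insert, blue floor, in the fixed wood-rimmed tray (246 x 282 mm). Pockets 10 mm deep, foam and rim tops 20 mm above bench. Origin: on its floor, middle of the finger notch (44 long, 66 across) at the handle end; y along pocket to handle end. A centred chisel has its origin at y = -40 mm, y axes alike.
- driver_pocket: Screwdriver pocket: the shorter long pocket (225 mm; handle end 45 wide, shaft slot only 24 wide), black foam insert in the same tray; may swap places with the chisel insert. Origin: on its floor (10 mm above bench), middle of the finger notch (44 mm long, 66 across) at the handle end; y along pocket to handle end. A centred screwdriver has its origin at y = -40 mm, y axes alike.
- hex_pocket: Hex-key pocket: oblong, 54 x 114 mm, 10 mm deep, blue floor, with a finger notch 44 mm long, 66 across, at its middle; a black foam insert of the same tray. Origin: centre of the pocket, on its floor (10 mm above the bench); y along the 114 mm. It and the hole saw's insert may swap places.
- hole_saw_pocket: Hole saw pocket: round, 64 mm across, 10 mm deep, blue floor, a spare drill bit lying in the foam beside it; a black foam insert of the same tray. Origin: centre of the pocket, on its floor (10 mm above the bench).
Mind the look-alikes: they are no part of the job. What is shaped like the hole_saw but pink or white is not meant.

How it is judged:
At the end, for the whole second after the job is handed in: All four at rest on their own pocket floors (height within 5 mm): chisel and screwdriver within 12 mm across, 13 mm along and 0.15 rad, handle at the wide end; hole saw upright within 13 mm of the centre; hex-key set within 15 mm and 0.25 rad (x of chisel_18 in the frame of chisel_pocket between -0.012 and 0.012 m and y of chisel_18 in the frame of chisel_pocket between -0.053 and -0.027 m and z of chisel_18 in the frame of chisel_pocket between -0.005 and 0.005 m and angle between the y axis of chisel_18 and the y axis of chisel_pocket, either way round below 0.15 rad and y of chisel_pocket in the frame of chisel_18 above 0.02 m and angle between each of chisel_18, screwdriver_x, hole_saw, hex_keys's own z axis and vertical below 0.1 rad and linear speed of each of chisel_18, screwdriver_x, hole_saw, hex_keys below 0.02 m/s and x of screwdriver_x in the frame of driver_pocket between -0.012 and 0.012 m and y of screwdriver_x in the frame of driver_pocket between -0.053 and -0.027 m and z of screwdriver_x in the frame of driver_pocket between -0.005 and 0.005 m and angle between the y axis of screwdriver_x and the y axis of driver_pocket, either way round below 0.15 rad and y of driver_pocket in the frame of screwdriver_x above 0.02 m and horizontal distance between hole_saw and hole_saw_pocket below 0.013 m and z of hole_saw in the frame of hole_saw_pocket between -0.005 and 0.005 m and horizontal distance between hex_keys and hex_pocket below 0.015 m and z of hex_keys in the frame of hex_pocket between -0.005 and 0.005 m and angle between the y axis of hex_keys and the y axis of hex_pocket, either way round below 0.25 rad); the robot touches nothing.
It fails at once if the narrow red chisel is moved more than 30 mm (distance of chisel_10 from where it was at the start of the episode above 0.03 m).
It fails at once if the grey slotted screwdriver is moved more than 30 mm (distance of screwdriver_s from where it was at the start of the episode above 0.03 m).
It also fails if it takes over 109 s, if anything falls off the work surface, if the arm or the gripper's body presses on something with over 40 N, if the wrist force passes 120 N, or if a joint passes its speed limit or range.

### The arm

A 6-joint arm with a two-finger parallel gripper is mounted at the origin on a cart in front of the work surface, level with it; the furniture and walls round the work are solid. World frame = base frame: x ahead of the robot, y to its left, z up, the work surface at z = 0. Lengths are in m, angles in rad, forces in N, time in s.
With the tool pointing down it reaches from about 0.3 to 0.75 m from the base axis. Payload 8.5 kg.
Tool frame: the origin (TCP) lies midway between the tips of the shut fingers; the grasp point (between the pads) lies 19 mm behind it; z points along the fingers, y is the line along which they close (so a half turn about z gives the same grasp; the last joint's range is limited). The gripper opens to 85 mm and grips with 20 to 120 N. Pads are 22 mm wide; open, the fingers measure 114 mm over their backs; the gripper's body (76 mm by 85 mm) begins 54 mm behind the grasp point. The pads swing forward as they close: fully open they stand 13 mm farther back than shut.
Start: joints at [0.898, 0.381, 1.297, -0, 1.464, -0.215], TCP at [0.243, 0.493, 0.231] pointing down, gripper open.
Joint ranges: [-3.11, 3.11], [-0.89, 2.33], [0.22, 2.48], [-1.42, 4.56], [0.17, 2.85], [-2.88, 2.88]. Speed limits (rad/s): [2.39, 2.39, 3.14, 3.14, 3.14, 3.14].

### API

Orientations are given as a unit quaternion [x, y, z, w].
In Python, from workcell import bot, read_camera, get_calibration, finder gives the robot as it stands.
- The arm moves only by the tool apply_moves, never from a script. Its argument "increments" is a list of rows, each a list of 5 numbers: the shift along the tool's x, y, z in mm, then the turn about the tool's z in rad, then the opening, from -1 (shut) to 1 (fully open). In form: [[x, y, z, turn, fingers], ...]. A call has 1 to 8 rows; each row shifts and turns the commanded pose from where the row before left it, along the tool's axes as they then stand; what a row does not reach is not made up. A row lasts 1/8 s, in which the tool goes at most 62.5 mm and 10.7 degrees, less where a joint would pass 70% of its speed; a pose out of reach is approached as far as the arm can. A call is refused whole if a number of a shift passes 62.5 or a number of a turn 0.188, either way. A call with a gripper value outside its range is refused whole. The fingers move at their own pace and stop on an object; the grip force is fixed at half the most. Time passes only in rows, so rows that do not move let the fingers close. It gives the time, the measured TCP pose, the force, the opening and the grip force at its end, in the units of the state.
- bot.read_state(): the state, without advancing time (a new reading comes with each control period).
- read_camera(name): name is "scene" or "top" or "wrist"; returns the picture (420x560x3 uint8, red, green, blue); there is no depth.
- get_calibration(name): a dict with "intrinsics" (3x3 intrinsics, pixels), "position" and "orientation" of the camera in the world; the wrist camera has in their place "hand_eye" (4x4, takes a point from camera to tool coordinates, whose origin is the TCP and whose axes are the flange's). Camera axes: x right, y down, z forward; pixel columns grow to the right and rows downward; lengths in m; the calibration is good to about 2 mm. A picture is of the moment at which its call begins: read the wrist's pose just before it. get_calibration takes no time and is no camera call.
- bot.close_job(): hands the job in; it is judged then, once.
Trained networks look in the newest picture that a camera, given by its name, has taken for a name from the list of things; names that differ only in an ending like _2 or _b are one class to them, and where a whole thing is asked for, a point or a joint stands for the part that bears it (a point fixed in the world has none). Each returns a list of dicts, best first, with "p" (0 to 1); they miss things now and then, are a little off and sometimes report something else, mostly with a low value. They report only what shows in the picture. A call takes as long as a camera call. They do not tell look-alikes from the thing itself.
- finder.find_in(name, camera): "xy" ([column, row] in pixels, amid what is visible of it).
- finder.spot_point(name, camera): "xy" ([column, row] in pixels: a listed point, or the origin of a listed thing).
The state is a dict: "t": time; "joints": joint angles; "qvel": joint speeds; "joint_torque": joint torques, N m; "tcp_pos": TCP position; "tcp_rot": TCP orientation; "ft_force": force on the tool from outside, world axes, zero at the start; "moment": the same for the moment, N m; "width": finger opening in m; "grip_force": force on a finger pad.
Only numpy, scipy, OpenCV 4.12 (cv2) and the standard library are available. Lean on these libraries where they do the work, as an engineer would, in place of code of your own. Each camera call takes 0.05 s, during which the arm holds its last target. There are 200 camera calls.

## Working session

There is one attempt and no reset: what is moved stays moved. The work goes in short steps, Python scripts to look and compute and a tool call to move; the robot and the scene stay as the last step left them, time stands still between calls to the robot, and variables do not carry over. Pictures are saved under pics/ and viewed, at most 16 in all, crops included, and the job is handed in when it is done.

Besides the shell and the picture viewer there is one more tool, called after "Emit:" as name(argument=value, ...) on one line, values as JSON. apply_moves: Moves the arm, as the interface text tells. Its arguments: {"type":"object","properties":{"increments":{"type":"array","items":{"type":"array","items":{"type":"number"}}}},"required":["increments"]}

```bash
mkdir -p pics; cat > h.py <<'E'
import numpy as np, cv2
from scipy.spatial.transform import Rotation as R
from workcell import bot, read_camera, get_calibration, finder
def cam(name, st=None):
    c=get_calibration(name); K=np.array(c["intrinsics"])
    if name!="wrist":
        o=np.array(c["orientation"]); M=R.from_quat(o).as_matrix() if o.size==4 else o
        return K,M,np.array(c["position"])
    H=np.array(c["hand_eye"]); Rt=R.from_quat(st["tcp_rot"]).as_matrix()
    return K,Rt@H[:3,:3],Rt@H[:3,3]+np.array(st["tcp_pos"])
def unproj(C,uv,z):
    K,M,p=C; d=M@np.linalg.solve(K,[uv[0],uv[1],1.]); return p+d*(z-p[2])/d[2]
def proj(C,X):
    K,M,p=C; q=K@(M.T@(np.array(X)-p)); return q[:2]/q[2]
E
python3 - <<'E'
from h import *
s=bot.read_state(); print(s)
for n in ["top","scene"]:
    im=read_camera(n); cv2.imwrite(f"pics/{n}0.png",im[:,:,::-1])
    C=cam(n); print(n,C[2])
    for k,z in dict(chisel_18=.012,screwdriver_x=.014,hole_saw=0,hex_keys=.015,chisel_10=.012,screwdriver_s=.014,chisel_pocket=.01,driver_pocket=.01,hex_pocket=.01,hole_saw_pocket=.01).items():
        print(k,[(np.round(d["xy"]),round(d["p"],2),unproj(C,d["xy"],z)[:2].round(3)) for d in finder.spot_point(k,n)[:3]])
E
```

```text
{'t': 0.0, 'joints': array([ 8.97721324e-01,  3.81193579e-01,  1.29824827e+00, -8.40366407e-06,
        1.46356677e+00, -2.15307620e-01]), 'qvel': array([-0.00060229,  0.00138234,  0.00019817,  0.00019873,  0.00086492,
       -0.00076933]), 'joint_torque': array([-1.64691781e-03, -4.48453796e+01, -2.31280714e+01, -3.48370559e-04,
        4.80773699e-03,  5.80581876e-07]), 'tcp_pos': array([0.24289907, 0.49314402, 0.23071728]), 'tcp_rot': array([ 2.26889972e-01,  9.73920140e-01, -6.41074948e-04, -3.00468250e-04]), 'ft_force': array([ 1.03006657,  0.34061298, -0.38249453]), 'moment': array([0.03482353, 0.01174559, 0.02589801]), 'grip_force': 0.0, 'width': 0.08532282848108484}
top [ 0.4532264  -0.05246212  1.31871212]
chisel_18 [(array([307., 209.]), 0.95, array([ 0.538, -0.167])), (array([334., 208.]), 0.94, array([ 0.538, -0.254]))]
screwdriver_x [(array([116., 207.]), 0.88, array([0.559, 0.447])), (array([143., 212.]), 0.54, array([0.541, 0.36 ]))]
hole_saw [(array([364., 190.]), 0.7, array([ 0.597, -0.359])), (array([430., 184.]), 0.65, array([ 0.611, -0.578])), (array([390., 200.])
[... 1135 characters left out ...]
, array([ 0.611, -0.571]))]
hex_keys [(array([346., 303.]), 0.81, array([ 0.452, -0.396])), (array([212., 154.]), 0.55, array([0.544, 0.414]))]
chisel_10 [(array([316., 242.]), 0.93, array([ 0.541, -0.184])), (array([332., 262.]), 0.7, array([ 0.522, -0.271]))]
screwdriver_s [(array([213., 155.]), 0.75, array([0.545, 0.41 ])), (array([221., 165.]), 0.75, array([0.535, 0.333]))]
chisel_pocket [(array([257., 210.]), 0.66, array([0.488, 0.041]))]
driver_pocket [(array([274., 220.]), 0.7, array([ 0.504, -0.028])), (array([220., 164.]), 0.47, array([0.538, 0.344]))]
hex_pocket [(array([232., 203.]), 0.83, array([0.447, 0.124]))]
hole_saw_pocket [(array([265., 187.]), 0.84, array([0.585, 0.127]))]
```

```bash
python3 - <<'E'
import cv2
a=cv2.imread("pics/top0.png"); 
cv2.imwrite("pics/topc.png",cv2.resize(a[130:290,90:460],(800,346),interpolation=cv2.INTER_CUBIC))
E
```

```text
(no output)
```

View pics/topc.png

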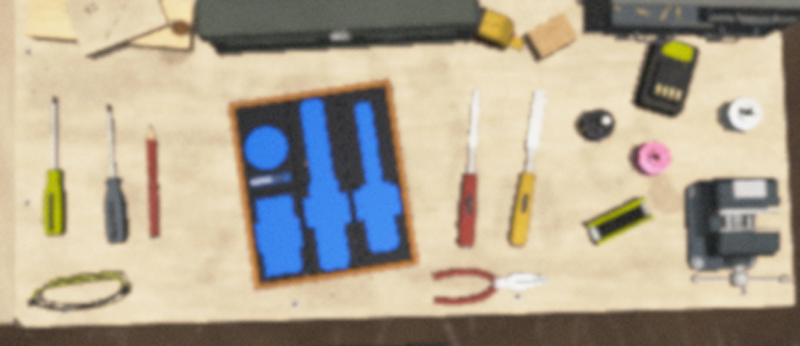

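View pics/scene0.png

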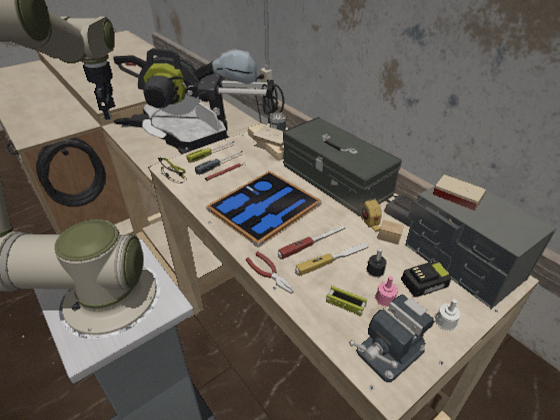

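The top crop has left = +y and up = +x. What could be confused, in crop pixels:
- **Hole saw:** black (597,124) is the target; pink (652,157) and white (742,114) are not.
- **Chisel:** yellow handle (520,210) is the target, red (467,210) is not.
- **Screwdriver:** green (53,205) is the target, grey (117,210) is not.
- **Hex keys:** green holder (618,220). The glasses (80,285) and the battery (668,75) also show green.
- **Pockets:** the left one (320,190) is the chisel's and the right one (375,180) is the driver's. The hex pocket is lower left and the round pocket is upper left.

```bash
cat >> h.py <<'E'
def axis(mask,C,z,amin=15):
    """components: centroid, PCA axis, extents in world"""
    n,l,st,ce=cv2.connectedComponentsWithStats(mask.astype(np.uint8)); out=[]
    for i in range(1,n):
        if st[i,4]<amin: continue
        v,u=np.nonzero(l==i); P=np.array([unproj(C,(a,b),z)[:2] for a,b in zip(u,v)])
        (c,(w,h),a)=cv2.minAreaRect(np.float32(P*1000)); e,V=np.linalg.eigh(np.cov(P.T)); d=V[:,1]
        if d[0]>0: d=-d
        q=(P-P.mean(0))@np.c_[d,[-d[1],d[0]]]
        out.append(dict(px=ce[i].round(),n=st[i,4],c=P.mean(0).round(4),ax=np.degrees(np.arctan2(d[1],d[0])).round(1),box=((np.array(c)/1000).round(4),round(w),round(h)),rng=(q.min(0).round(3),q.max(0).round(3))))
    return out
def masks(im):
    h=cv2.cvtColor(im,cv2.COLOR_RGB2HSV).astype(int); H,S,V=h[...,0],h[...,1],h[...,2]
    return dict(blue=(H>100)&(H<120)&(S>130)&(V>100),yellow=(H>18)&(H<27)&(S>150)&(V>110),green=(H>=27)&(H<45)&(S>130)&(V>70))
def plan(st,p,psi):
    """tool-frame shift needed and turn: rotate first, then shift; psi=world angle of tool y (mod 180)"""
    Rt=R.from_quat(st["tcp_rot"]).as_matrix(); cur=np.degrees(np.arctan2(Rt[1,1],Rt[0,1]))
    t=-(psi-cur); t=(t+90)%180-90
    d=(np.array(p)-st["tcp_pos"])*1000
    R2=Rt@R.from_euler('z',t,degrees=True).as_matrix()
    print("tool_psi %.1f turn %.3f rad"%(cur,np.radians(t)),"shift before-turn axes",(Rt.T@d).round(1),"after-turn axes",(R2.T@d).round(1), "j6",st["joints"][5].round(2))
E
python3 - <<'E'
from h import *
im=cv2.imread("pics/top0.png")[:,:,::-1].copy(); C=cam("top"); m=masks(im)
for k,z in dict(blue=.01,yellow=.02,green=.02).items():
    print(k); [print(o) for o in axis(m[k],C,z)]
s=bot.read_state(); print(cam("wrist",s)); plan(s,[.53,.43,.25],90)
E
```

```text
blue
{'px': array([250., 217.]), 'n': np.int32(2155), 'c': array([0.5152, 0.0184]), 'ax': np.float64(-169.9), 'box': (array([0.5294, 0.017 ]), 258, 146), 'rng': (array([-0.144, -0.071]), array([0.114, 0.076]))}
{'px': array([213., 198.]), 'n': np.int32(361), 'c': array([0.58  , 0.1371]), 'ax': np.float64(179.9), 'box': (array([0.5799, 0.1364]), 65, 65), 'rng': (array([-0.033, -0.032]), array([0.033, 0.033]))}
{'px': array([219., 238.]), 'n': np.int32(736), 'c': array([0.4488, 0.12  ]), 'ax': np.float64(-172.7), 'box': (array([0.4492, 0.1191]), 120, 70), 'rng': (array([-0.06 , -0.034]), array([0.06 , 0.036]))}
yellow
{'px': array([320., 143.]), 'n': np.int32(183), 'c': array([ 0.7489, -0.2161]), 'ax': np.float64(-128.1), 'box': (array([ 0.7481, -0.2218]), 68, 38), 'rng': (array([-0.031, -0.021]), array([0.04, 0.02]))}
{'px': array([331., 227.]), 'n': np.int32(157), 'c': array([ 0.4763, -0.2414]), 'ax': np.float64(169.6), 'box': (array([ 0.4788, -0.2426]), 20, 101), 'rng': (array([-0.053, -0.01 ]), array([0.048, 0.011]))}
green
{'px': array([403., 153.]), 'n': np.int32(105), 'c': array
[... 566 characters left out ...]
ay([377., 236.]), 'n': np.int32(52), 'c': array([ 0.4445, -0.3901]), 'ax': np.float64(114.9), 'box': (array([ 0.4455, -0.3919]), 7, 73), 'rng': (array([-0.038, -0.004]), array([0.034, 0.004]))}
(array([[340.13675711,   0.        , 279.85826305],
       [  0.        , 340.13675711, 205.89478428],
       [  0.        ,   0.        ,   1.        ]]), array([[ 4.42341193e-01,  8.65176349e-01,  2.36229031e-01],
       [ 8.96846709e-01, -4.26867348e-01, -1.15975202e-01],
       [ 4.99457944e-04,  2.63161839e-01, -9.64751573e-01]]), array([0.18391187, 0.5232322 , 0.37476752]))
tool_psi 63.8 turn -0.458 rad shift before-turn axes [-285.4   70.   -18.7] after-turn axes [-286.9  -63.3  -18.7] j6 -0.22
```

Emit:
apply_moves(increments=[[0,0,0,-0.153,1],[0,0,0,-0.153,1],[0,0,0,-0.152,1],[-56,-9,0,0,1],[-56,-9,0,0,1],[-56,-9,0,0,1],[-56,-9,0,0,1],[-56,-8,0,0,1]])

```text
t: 2.1
tcp_pos: [0.5249, 0.4489, 0.2314]
tcp_rot: [-0.0, 1.0, 0.0, 0.0]
ft_force: [0.1, 0.2, 0.2]
width: 0.0853
grip_force: 0.0
```

```bash
python3 - <<'E'
from h import *
s=bot.read_state(); im=read_camera("wrist"); cv2.imwrite("pics/w1.png",im[:,:,::-1]); C=cam("wrist",s); print(s["tcp_pos"],s["joints"])
[print(o) for o in axis(masks(im)["green"],C,.015,150)]
print([ (d["p"],unproj(C,d["xy"],0.0)) for d in finder.spot_point("screwdriver_x","wrist")])
plan(s,[.525,.449,.06],90)
E
```

```text
[0.52486088 0.44885843 0.23135432] [ 5.36498684e-01  6.42682758e-01  8.38491464e-01  9.13142641e-05
  1.66031904e+00 -1.03437562e+00]
{'px': array([280., 168.]), 'n': np.int32(752), 'c': array([0.5149, 0.4495]), 'ax': np.float64(166.3), 'box': (array([0.513 , 0.4475]), 46, 28), 'rng': (array([-0.022, -0.014]), array([0.027, 0.017]))}
[(0.87, array([0.55939326, 0.44538265, 0.        ])), (0.87, array([0.54834826, 0.36173756, 0.        ]))]
tool_psi 90.0 turn 0.000 rad shift before-turn axes [-1.000e-01  1.000e-01  1.714e+02] after-turn axes [-1.000e-01  1.000e-01  1.714e+02] j6 -1.03
```

View pics/w1.png

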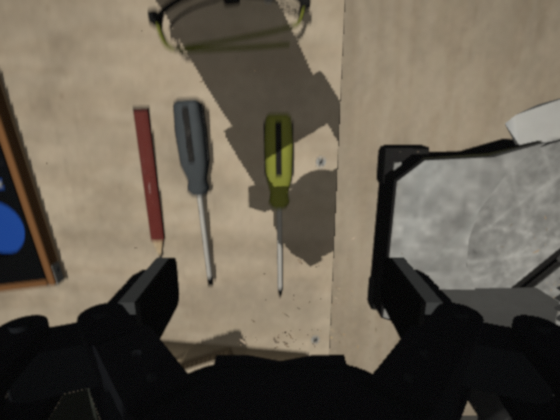

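Wrist view: the green driver's handle runs (279,115)–(280,207) and its tip is at (280,293). The grey driver is at (192,150) and there is a saw table on the right.

```bash
python3 - <<'E'
from h import *
s=bot.read_state(); C=cam("wrist",s)
for uv,z in [((279,115),.015),((279,207),.012),((280,293),.014),((192,150),.02),((375,220),.0),((340,150),0)]: print(uv,unproj(C,uv,z).round(4))
E
```

```text
(279, 115) [0.4637 0.4469 0.015 ]
(279, 207) [0.5615 0.4463 0.012 ]
(280, 293) [0.6658 0.4469 0.014 ]
(192, 150) [0.498  0.3572 0.02  ]
(375, 220) [0.5808 0.5564 0.    ]
(340, 150) [0.5008 0.5129 0.    ]
```

Emit:
apply_moves(increments=[[0,-2,50,0,1],[0,0,55,0,1],[0,0,55,0,1],[0,0,45,0,1],[0,0,22,0,1],[0,0,0,0,1],[0,0,0,0,-1],[0,0,0,0,-1]])

```text
t: 3.2
tcp_pos: [0.5236, 0.4478, 0.0059]
tcp_rot: [-0.0, 1.0, 0.001, 0.001]
ft_force: [-0.8, 0.0, -0.4]
width: 0.0514
grip_force: 0.0
```

Emit:
apply_moves(increments=[[0,0,0,0,-1],[0,0,0,0,-1],[0,0,0,0,-1],[0,0,0,0,-1]])

```text
t: 3.7
tcp_pos: [0.5235, 0.4477, 0.0054]
tcp_rot: [-0.0, 1.0, 0.0, 0.001]
ft_force: [-0.5, 0.3, 6.7]
width: 0.0269
grip_force: 60.8
```

Emit:
apply_moves(increments=[[0,0,-35,0,-1],[0,0,-55,0,-1],[0,-20,-50,0,-1],[0,-50,-40,0,-1],[0,-55,-20,0,-1],[0,-55,0,0,-1],[0,-50,0,0,-1],[0,-30,0,0,-1]])

```text
t: 4.7
tcp_pos: [0.5228, 0.1864, 0.2033]
tcp_rot: [0.001, 1.0, -0.0, -0.0]
ft_force: [0.1, 0.1, -1.3]
width: 0.0271
grip_force: 59.9
```

```bash
python3 - <<'E'
from h import *
s=bot.read_state(); im=read_camera("wrist"); cv2.imwrite("pics/w2.png",im[:,:,::-1]); C=cam("wrist",s); print(s["tcp_pos"],s["width"])
[print(o) for o in axis(masks(im)["blue"],C,.01,150)]
for k in ["driver_pocket","chisel_pocket","hex_pocket","hole_saw_pocket"]: print(k,[ (d["p"],unproj(C,d["xy"],0.01)[:2]) for d in finder.spot_point(k,"wrist")[:2]])
E
```

```text
[0.52279496 0.18641881 0.20333354] 0.027111921402495347
{'px': array([205., 101.]), 'n': np.int32(7940), 'c': array([0.4463, 0.1163]), 'ax': np.float64(-173.4), 'box': (array([0.4489, 0.1166]), 116, 68), 'rng': (array([-0.061, -0.034]), array([0.056, 0.034]))}
{'px': array([136., 157.]), 'n': np.int32(10725), 'c': array([0.5014, 0.0458]), 'ax': np.float64(-172.6), 'box': (array([0.5248, 0.0486]), 258, 66), 'rng': (array([-0.153, -0.033]), array([0.106, 0.033]))}
{'px': array([ 59., 161.]), 'n': np.int32(7649), 'c': array([ 0.5046, -0.0318]), 'ax': np.float64(-172.8), 'box': (array([ 0.5347, -0.0282]), 227, 63), 'rng': (array([-0.144, -0.032]), array([0.083, 0.032]))}
{'px': array([211., 194.]), 'n': np.int32(318), 'c': array([0.5357, 0.1169]), 'ax': np.float64(97.9), 'box': (array([0.5353, 0.1211]), 12, 51), 'rng': (array([-0.021, -0.006]), array([0.03 , 0.006]))}
{'px': array([221., 232.]), 'n': np.int32(1843), 'c': array([0.5768, 0.1255]), 'ax': np.float64(155.4), 'box': (array([0.5786, 0.1244]), 58, 47), 'rng': (array([-0.032, -0.026]), array([0.031, 0.024]))}
driver_pocket [(0.92, array([ 0.49551388, -0.02887348]))]
chisel_pocket [(0.9, array([0.48475758, 0.04748077]))]
hex_pocket [(0.82, array([0.45100535, 0.11805727])), (0.57, array([ 0.49560733, -0.03145424]))]
hole_saw_pocket [(0.92, array([0.58155919, 0.13563962]))]
```

View pics/w2.png

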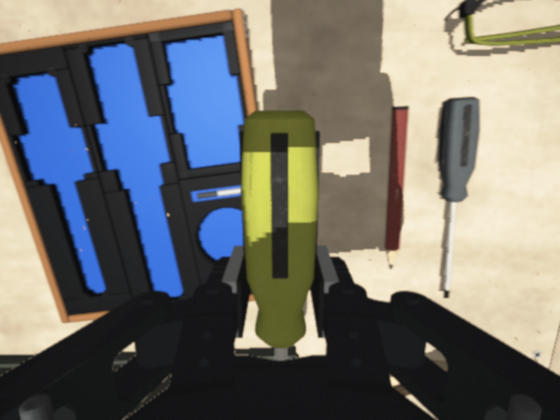

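The wrist view shows the driver held straight along x. From left to right are the driver pocket (60,160), chisel pocket (135,160), hex pocket (205,100) and round pocket (222,232).

```bash
python3 - <<'E'
from h import *
plan(bot.read_state(),[.4953,-.030,.08],97.5)
E
```

```text
tool_psi 90.0 turn -0.131 rad shift before-turn axes [  27.8 -219.2  123.2] after-turn axes [  56.1 -213.7  123.2] j6 -1.44
```

Emit:
apply_moves(increments=[[0,0,0,-0.131,-1],[11,-30,0,0,-1],[11,-50,0,0,-1],[11,-50,20,0,-1],[11,-50,40,0,-1],[12,-34,40,0,-1],[0,0,23,0,-1],[0,0,0,0,-1]])

```text
t: 5.95
tcp_pos: [0.4953, -0.0282, 0.0807]
tcp_rot: [-0.066, 0.998, 0.001, -0.002]
ft_force: [-0.0, -0.2, -0.5]
width: 0.027
grip_force: 59.8
```

```bash
python3 - <<'E'
from h import *
s=bot.read_state(); im=read_camera("wrist"); cv2.imwrite("pics/w3.png",im[:,:,::-1])
C=cam("wrist",s);print([ (d["p"],unproj(C,d["xy"],0.01)[:2]) for d in finder.spot_point("driver_pocket","wrist")[:2]])
plan(s,[.4953,-.030,.017],97.5)
E
```

```text
[]
tool_psi 97.6 turn 0.001 rad shift before-turn axes [ 0.1 -1.9 63.7] after-turn axes [ 0.1 -1.9 63.7] j6 -2.0
```

View pics/w3.png

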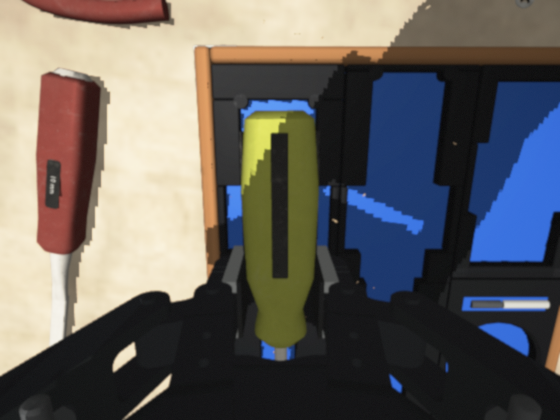

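Close view: the driver is centred over its pocket. The pocket end spans columns 240–315 and the notch 228–330.

Emit:
apply_moves(increments=[[0,-1,35,0,-1],[0,0,20,0,-1],[0,0,7,0,-1],[0,0,0,0,-1]])

```text
t: 6.55
tcp_pos: [0.4965, -0.0297, 0.0206]
tcp_rot: [-0.066, 0.998, -0.0, 0.001]
ft_force: [0.2, 0.2, -1.1]
width: 0.0268
grip_force: 60.0
```

Emit:
apply_moves(increments=[[0,0,3,0,-1],[0,0,0,0,-1],[0,0,0,0,-0.5],[0,0,0,0,-0.1],[0,0,0,0,-0.1],[0,0,0,0,-0.1],[0,0,-20,0,-0.1],[0,0,-30,0,0.2]])

```text
t: 7.55
tcp_pos: [0.4955, -0.0298, 0.067]
tcp_rot: [-0.065, 0.998, 0.0, -0.001]
ft_force: [0.3, 0.2, 1.1]
width: 0.0513
grip_force: 0.0
```

Emit:
apply_moves(increments=[[0,0,-50,0.156,1],[0,0,-50,0.156,1],[-12,-35,-40,0,1],[-12,-45,-20,0,1],[-12,-45,0,0,1],[-12,-45,0,0,1],[-10,-38,0,0,1],[0,0,0,0,1]])

```text
t: 8.55
tcp_pos: [0.5153, -0.2472, 0.2262]
tcp_rot: [0.092, 0.996, 0.0, -0.0]
ft_force: [0.3, 0.4, -0.2]
width: 0.0852
grip_force: 0.0
```

```bash
python3 - <<'E'
from h import *
s=bot.read_state(); im=read_camera("wrist"); cv2.imwrite("pics/w4.png",im[:,:,::-1]); C=cam("wrist",s); print(s["tcp_pos"])
[print(o) for o in axis(masks(im)["yellow"],C,.018,150)]
for k,z in [("chisel_18",0),("hex_keys",0),("hole_saw",0),("screwdriver_x",.01)]: print(k,[ (d["p"],np.round(d["xy"]),unproj(C,d["xy"],z)[:2]) for d in finder.spot_point(k,"wrist")[:4]])
E
```

```text
[ 0.5152995  -0.24723265  0.22622531]
chisel_18 [(0.94, array([274., 201.]), array([ 0.54308314, -0.25862128])), (0.85, array([352., 186.]), array([ 0.54107656, -0.17009692]))]
hex_keys [(0.89, array([143., 149.]), array([ 0.45949736, -0.38650093]))]
hole_saw [(0.95, array([197., 264.]), array([ 0.6008844 , -0.36177354])), (0.84, array([ 31., 302.]), array([ 0.61263117, -0.57342324]))]
screwdriver_x [(0.57, array([488., 154.]), array([ 0.53088162, -0.02666085]))]
```

View pics/w4.png

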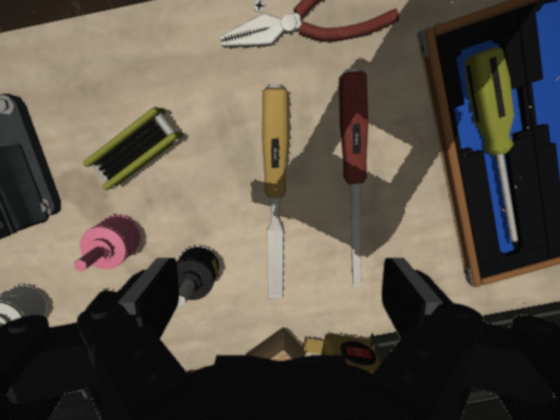

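Placed: the green driver lies in its pocket, (490,55)–(515,240). The yellow chisel's handle is (275,87)–(275,195) and its tip (275,297). The red chisel at (353,130) is close, so I'll use a partial opening.

```bash
python3 - <<'E'
from h import *
s=bot.read_state(); C=cam("wrist",s)
P=[unproj(C,uv,z)[:2] for uv,z in [((275,87),.015),((275,195),.015),((276,298),.003),((353,72),.015),((355,183),.015)]]
print(np.round(P,4)); a=P[0]-P[2]; a/=np.linalg.norm(a); ang=np.degrees(np.arctan2(a[1],a[0])); print(ang,np.linalg.norm(P[0]-P[2]))
o=(P[0]+P[2])/2; print(o); g=o+.04*a; print(g); plan(s,[*g,.005],ang-90)
for n,uv in [("hexA",(95,162)),("hexB",(165,115)),("hexC",(105,183)),("hexD",(178,138))]: print(n,unproj(C,uv,.03)[:2])
E
```

```text
[[ 0.4254 -0.2317]
 [ 0.5333 -0.2517]
 [ 0.6622 -0.2746]
 [ 0.4254 -0.154 ]
 [ 0.5356 -0.1656]]
169.72270417038192 0.2406582548402196
[ 0.54376505 -0.25312988]
[ 0.50440682 -0.24599339]
tool_psi 79.7 turn -0.000 rad shift before-turn axes [ 10.7  -4.1 222.1] after-turn axes [ 10.7  -4.1 222.1] j6 -2.04
hexA [ 0.46408435 -0.42215941]
hexB [ 0.43258773 -0.34100465]
hexC [ 0.48643937 -0.41898778]
hexD [ 0.45604355 -0.33424617]
```

```bash
python3 - <<'E'
from h import *
for i in range(3):
  s=bot.read_state(); print(s["t"],s["tcp_pos"]); 
E
```

```text
8.8 [ 0.51560147 -0.2439038   0.22708695]
8.8 [ 0.51560147 -0.2439038   0.22708695]
8.8 [ 0.51560147 -0.2439038   0.22708695]
```

```bash
python3 - <<'E'
from h import *
s=bot.read_state(); im=read_camera("wrist"); s2=bot.read_state(); C=cam("wrist",s); print(s["tcp_pos"],s2["tcp_pos"],s["tcp_rot"])
m=masks(im)["yellow"]; v,u=np.nonzero(m[60:200,240:310]); print(len(u),u.mean()+240,v.mean()+60)
for r in (100,140,180):
    c=np.nonzero(m[r,240:310])[0]+240; print(r,c.min(),c.max(),unproj(C,(c.mean(),r),.018)[:2])
o=cv2.imread("pics/w4.png")[:,:,::-1].copy(); v,u=np.nonzero(masks(o)["yellow"][60:200,240:310]); print(len(u),u.mean()+240,v.mean()+60)
X=unproj(C,((u.mean()+240),v.mean()+60),.018); Rt=R.from_quat(s["tcp_rot"]).as_matrix(); print("tool",Rt.T@(X-s["tcp_pos"]))
E
```

```text
[ 0.51560147 -0.2439038   0.22708695] [ 0.51562396 -0.2439535   0.22712081] [8.96725489e-02 9.95971300e-01 4.08688744e-05 4.38606692e-05]
0 nan nan<stdin>:3: RuntimeWarning: Mean of empty slice.
  ret = ret.dtype.type(ret / rcount)
Traceback (most recent call last):
ValueError: zero-size array to reduction operation minimum which has no identity
```

```bash
python3 - <<'E'
from h import *
s=bot.read_state(); im=read_camera("wrist"); C=cam("wrist",s); Rt=R.from_quat(s["tcp_rot"]).as_matrix()
h=cv2.cvtColor(im,cv2.COLOR_RGB2HSV).astype(int); m=(h[...,1]>130)&(h[...,0]>10)&(h[...,0]<30)
for r in (100,120,140,180):
    c=np.nonzero(m[r,240:310])[0]+240; print(r,c.min(),c.max(),Rt.T@(unproj(C,(np.median(c),r),.018)-s["tcp_pos"]))
rows=np.nonzero(m[60:230,275])[0]+60; print(rows.min(),rows.max(),[Rt.T@(unproj(C,(275,r),.015)-s["tcp_pos"]) for r in (rows.min(),rows.max())])
E
```

```text
100 261 283 [ 0.07859837 -0.00707349  0.20911147]
120 261 283 [ 0.05939185 -0.00719758  0.20911373]
140 260 283 [ 0.03959982 -0.0078357   0.20911604]
180 262 281 [-0.00185236 -0.00811957  0.2091209 ]
89 195 [array([ 0.08911463, -0.00409999,  0.21211029]), array([-0.0187952 , -0.00454649,  0.21212295])]
```

Emit:
apply_moves(increments=[[13,-7.5,20,0.013,0.3],[0,0,55,0,0.3],[0,0,55,0,0.3],[0,0,50,0,0.3],[0,0,30,0,0.3],[0,0,12.5,0,0.3],[0,0,0,0,0.3],[0,0,0,0,0.3]])

```text
t: 9.9
tcp_pos: [0.5021, -0.2504, 0.0057]
tcp_rot: [0.097, 0.995, -0.001, 0.001]
ft_force: [0.2, 0.2, -0.7]
width: 0.0555
grip_force: 0.0
```

```bash
python3 - <<'E'
from h import *
s=bot.read_state(); im=read_camera("wrist"); cv2.imwrite("pics/w5.png",im[:,:,::-1]); print(s["tcp_pos"],s["ft_force"],s["joints"])
E
```

```text
[ 0.50208617 -0.25037101  0.00572653] [ 0.15201148  0.21773451 -0.73492113] [-6.73561770e-01  6.57181832e-01  1.55358444e+00 -1.45132890e-05
  9.28391196e-01 -2.05077850e+00]
```

View pics/w5.png

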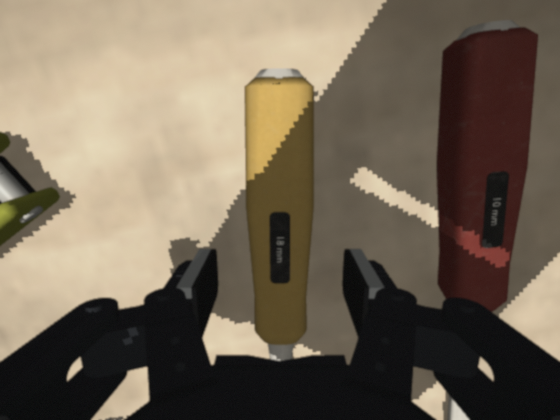

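The yellow chisel lies centred between the fingers (column 280, "18 mm" label visible), and the red one is clear.

Emit:
apply_moves(increments=[[0,0,0,0,-1],[0,0,0,0,-1],[0,0,0,0,-1],[0,0,0,0,-1],[0,0,-30,0,-1],[0,0,-50,0,-1],[0,0,-40,0,-1],[0,0,0,0,-1]])

```text
t: 10.95
tcp_pos: [0.5024, -0.2507, 0.1272]
tcp_rot: [0.097, 0.995, -0.002, 0.002]
ft_force: [-0.0, 0.2, -3.0]
width: 0.0231
grip_force: 59.9
```

```bash
python3 - <<'E'
from h import *
s=bot.read_state(); read_camera("wrist"); read_camera("wrist"); s=bot.read_state(); print(s["tcp_pos"]); plan(s,[.485,.0463,.125],97.5)
E
```

```text
[ 0.50097789 -0.24968644  0.12370361]
tool_psi 78.9 turn -0.325 rad shift before-turn axes [ 72.7 287.4  -1.1] after-turn axes [-22.8 295.5  -1.1] j6 -2.05
```

Emit:
apply_moves(increments=[[0,0,0,-0.163,-1],[0,0,0,-0.162,-1],[-4,40,0,0,-1],[-4,55,0,0,-1],[-4,55,0,0,-1],[-4,55,0,0,-1],[-4,50,0,0,-1],[-3,40,0,0,-1]])

```text
t: 12.05
tcp_pos: [0.4844, 0.0474, 0.1228]
tcp_rot: [-0.066, 0.998, 0.0, -0.002]
ft_force: [1.9, -0.2, -2.4]
width: 0.0231
grip_force: 60.0
```

Emit:
apply_moves(increments=[[0,0,20,0,-1],[0,0,25,0,-1],[0,0,0,0,-1],[0,0,0,0,-1]])

```text
t: 12.55
tcp_pos: [0.4856, 0.0454, 0.0794]
tcp_rot: [-0.065, 0.998, 0.0, -0.0]
ft_force: [-0.2, -0.3, -2.3]
width: 0.0231
grip_force: 60.0
```

```bash
python3 - <<'E'
from h import *
read_camera("wrist"); s=bot.read_state(); im=read_camera("wrist"); cv2.imwrite("pics/w6.png",im[:,:,::-1])
print(s["tcp_pos"]); plan(s,[.485,.0463,.017],97.5)
E
```

```text
[0.48586844 0.04531257 0.07976046]
tool_psi 97.5 turn 0.000 rad shift before-turn axes [ 0.8  1.1 62.8] after-turn axes [ 0.8  1.1 62.8] j6 -1.85
```

View pics/w6.png

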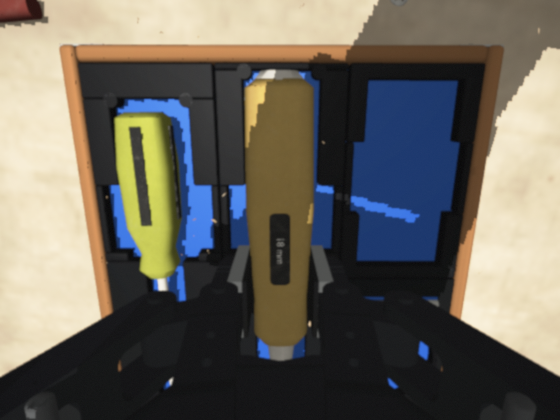

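The chisel is centred over its pocket (end 248–318, notch 230–333).

Emit:
apply_moves(increments=[[0.5,1,35,0,-1],[0,0,20,0,-1],[0,0,8,0,-1],[0,0,0,0,-1],[0,0,0,0,-1],[0,0,0,0,-1]])

```text
t: 13.4
tcp_pos: [0.4854, 0.0463, 0.0171]
tcp_rot: [-0.066, 0.998, -0.0, 0.001]
ft_force: [0.6, -0.5, -2.3]
width: 0.0231
grip_force: 60.0
```

Emit:
apply_moves(increments=[[0,0,0,0,-0.3],[0,0,0,0,-0.1],[0,0,0,0,-0.1],[0,0,0,0,-0.1],[0,0,-20,0,-0.1],[0,0,-40,0,-0.1],[0,0,-50,0.153,1],[0,0,-50,0.153,1]])

```text
t: 14.4
tcp_pos: [0.4847, 0.0464, 0.178]
tcp_rot: [0.09, 0.996, -0.0, -0.0]
ft_force: [0.1, 0.1, 0.3]
width: 0.0728
grip_force: 0.0
```

Emit:
apply_moves(increments=[[-6,-53,-30,0,1],[-6,-53,-20,0,1],[-6,-53,0,0,1],[-6,-53,0,0,1],[-7,-53,0,0,1],[-7,-53,0,0,1],[-7,-53,0,0,1],[-7,-53,0,0,1]])

```text
t: 15.4
tcp_pos: [0.4621, -0.3819, 0.2263]
tcp_rot: [0.087, 0.996, 0.0, -0.0]
ft_force: [0.1, 0.3, 0.2]
width: 0.0857
grip_force: 0.0
```

Emit:
apply_moves(increments=[[0,0,0,0.168,1],[0,0,0,0.168,1],[0,0,0,0.168,1],[0,0,0,0.168,1],[0,0,0,0.168,1],[0,0,0,0.167,1],[0,0,0,0,1],[0,0,0,0,1]])

```text
t: 16.4
tcp_pos: [0.4625, -0.3801, 0.2263]
tcp_rot: [0.556, 0.831, 0.0, -0.0]
ft_force: [0.5, 0.1, 0.0]
width: 0.0859
grip_force: 0.0
```

```bash
python3 - <<'E'
from h import *
read_camera("wrist"); s=bot.read_state(); im=read_camera("wrist"); cv2.imwrite("pics/w7.png",im[:,:,::-1]); C=cam("wrist",s); Rt=R.from_quat(s["tcp_rot"]).as_matrix()
print(s["tcp_pos"],s["joints"][5])
for k in ("hex_keys","hole_saw"): print(k,[(round(d["p"],2),np.round(d["xy"]),unproj(C,d["xy"],0)[:2], Rt.T@(unproj(C,d["xy"],0)-s["tcp_pos"])) for d in finder.spot_point(k,"wrist")[:4]])
E
```

```text
[ 0.46244998 -0.3801599   0.22633914] -1.277219719482404
hex_keys [(0.9, array([276., 184.]), array([ 0.46284325, -0.3900789 ]), array([-0.0093502 , -0.00341193,  0.22633798]))]
hole_saw [(0.83, array([399., 208.]), array([ 0.60111071, -0.36245156]), array([-0.03658897,  0.13493261,  0.2263277 ])), (0.61, array([326., 254.]), array([ 0.54838458, -0.44444479]), array([-0.09224998,  0.05490269,  0.22632354])), (0.5, array([330., 361.]), array([ 0.61466816, -0.57838352]), array([-0.24134797,  0.06504581,  0.22630197]))]
```

View pics/w7.png

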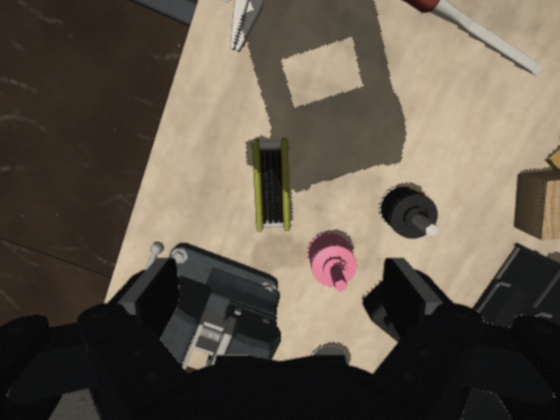

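The hex set's rails run (251,140)–(260,230) and (287,138)–(289,229). The vise corner is at (270,270), pink is at (335,262) and the black hole saw at (412,215).

```bash
python3 - <<'E'
from h import *
s=bot.read_state(); C=cam("wrist",s); Rt=R.from_quat(s["tcp_rot"]).as_matrix(); f=lambda uv,z:(Rt.T@(unproj(C,uv,z)-s["tcp_pos"])*1000).round(1)
A,B,D,E=[f(u,.028) for u in [(250,140),(259,230),(288,138),(291,228)]]
print(A,B,D,E,"centre",(A+B+D+E)/4, "slope",((A+D-B-E)/2))
for z in (.05,.1,.15): print("vise",z,f((275,275),z),f((185,245),z))
# hole saw shank tip/base
print("hs",f((432,230),.082),f((408,212),.042),f((399,208),0))
E
```

```text
[ 41.3 -28.7 198.4] [-52.8 -21.3 198.4] [ 43.2   8.9 198.4] [-50.6  12.6 198.4] centre [ -4.725  -7.125 198.4  ] slope [93.95 -5.55  0.  ]
vise 0.05 [-94.2  -4.2 176.4] [-61.  -94.6 176.4]
vise 0.1 [-69.   -3.5 126.4] [-41.  -79.7 126.4]
vise 0.15 [-43.9  -2.8  76.4] [-21.1 -64.9  76.4]
hs [-34.1 136.9 144.4] [-28.9 129.5 184.4] [-36.5 135.4 226.4]
```

Emit:
apply_moves(increments=[[-3,-7,30,-0.059,1],[0,0,55,0,1],[0,0,55,0,1],[0,0,45,0,1],[0,0,25,0,1],[0,0,10,0,1],[0,0,0,0,1],[0,0,0,0,-1]])

```text
t: 17.6
tcp_pos: [0.4576, -0.3862, 0.0077]
tcp_rot: [0.532, 0.847, -0.0, 0.001]
ft_force: [0.2, -0.5, 0.0]
width: 0.0698
grip_force: 0.0
```

Emit:
apply_moves(increments=[[0,0,0,0,-1],[0,0,0,0,-1],[0,0,0,0,-1],[0,0,0,0,-1],[0,0,-40,0,-1],[0,0,-50,0,-1],[0,0,-30,0,-1],[0,0,0,0,-1]])

```text
t: 18.6
tcp_pos: [0.4577, -0.3862, 0.1282]
tcp_rot: [0.532, 0.847, -0.001, 0.002]
ft_force: [-0.0, -0.1, -2.7]
width: 0.0351
grip_force: 61.0
```

```bash
python3 - <<'E'
from h import *
read_camera("wrist"); s=bot.read_state(); im=read_camera("wrist"); cv2.imwrite("pics/w8.png",im[:,:,::-1]); plan(s,[.45,.118,.125],97.5); print(s["tcp_pos"])
E
```

```text
tool_psi 25.7 turn -1.254 rad shift before-turn axes [456.8 211.8   1.1] after-turn axes [-58.7 500.1   1.1] j6 -1.35
[ 0.45703307 -0.38545926  0.12622967]
```

View pics/w8.png

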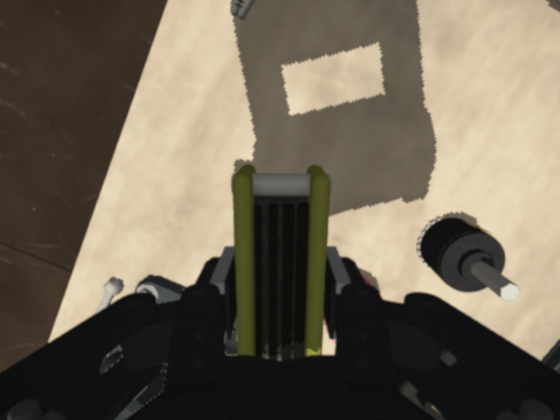

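Emit:
apply_moves(increments=[[51,23.5,0,0,-1],[51,23.5,0,0,-1],[51,23.5,0,0,-1],[51,23.5,0,0,-1],[51,23.5,0,0,-1],[51,23.5,0,0,-1],[51,23.5,0,0,-1],[51,23.5,0,0,-1]])

```text
t: 19.7
tcp_pos: [0.4488, 0.0654, 0.1249]
tcp_rot: [0.532, 0.846, -0.001, -0.001]
ft_force: [1.2, -0.8, -1.6]
width: 0.0347
grip_force: 60.8
```

Emit:
apply_moves(increments=[[49,24,0,0,-1],[0,0,0,-0.179,-1],[0,0,0,-0.179,-1],[0,0,0,-0.179,-1],[0,0,0,-0.179,-1],[0,0,0,-0.179,-1],[0,0,0,-0.179,-1],[0,0,0,-0.18,-1]])

```text
t: 20.7
tcp_pos: [0.4494, 0.1181, 0.1247]
tcp_rot: [-0.068, 0.998, 0.0, -0.002]
ft_force: [-0.2, -1.2, -1.4]
width: 0.035
grip_force: 61.1
```

Emit:
apply_moves(increments=[[0,0,20,0,-1],[0,0,20,0,-1],[0,0,0,0,-1],[0,0,0,0,-1]])

```text
t: 21.2
tcp_pos: [0.4502, 0.1181, 0.0863]
tcp_rot: [-0.066, 0.998, 0.0, -0.0]
ft_force: [-0.1, -0.1, -2.6]
width: 0.0347
grip_force: 60.8
```

```bash
python3 - <<'E'
from h import *
read_camera("wrist"); s=bot.read_state(); im=read_camera("wrist"); cv2.imwrite("pics/w9.png",im[:,:,::-1])
plan(s,[.45,.118,.02],97.5); print(s["tcp_pos"])
C=cam("wrist",s); Rt=R.from_quat(s["tcp_rot"]).as_matrix(); K,M,p=C
for r in (165,170,175): print("hex end tool x", (Rt.T@(unproj(C,(280,r),s["tcp_pos"][2]+.015)-s["tcp_pos"]))[0])
E
```

```text
tool_psi 97.5 turn 0.000 rad shift before-turn axes [ 0.4 -0.1 66.6] after-turn axes [ 0.4 -0.1 66.6] j6 -1.7
[0.45041055 0.11812502 0.08662128]
hex end tool x 0.04693139986525179
hex end tool x 0.0450220893833585
hex end tool x 0.043097819193288645
```

View pics/w9.png

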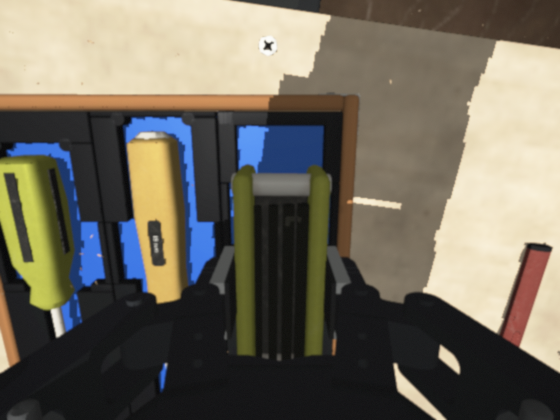

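The hex set is centred over its pocket (columns 236–325); the chisel and driver are seated in theirs.

Emit:
apply_moves(increments=[[1,0,35,0,-1],[0,0,20,0,-1],[0,0,8,0,-1],[0,0,0,0,-1],[0,0,3,0,-1],[0,0,0,0,-1],[0,0,0,0,-1]])

```text
t: 22.18
tcp_pos: [0.4494, 0.118, 0.0207]
tcp_rot: [-0.066, 0.998, -0.0, 0.0]
ft_force: [0.6, -0.2, -2.9]
width: 0.0349
grip_force: 60.9
```

Emit:
apply_moves(increments=[[0,0,2,0,-1],[0,0,0,0,-1],[0,0,0,0,-0.1],[0,0,-2,0,0.1],[0,0,-5,0,0.1],[0,0,-15,0,0.1],[0,0,-40,0,0.3],[0,0,-50,0,1]])

```text
t: 23.18
tcp_pos: [0.4488, 0.118, 0.1315]
tcp_rot: [-0.065, 0.998, 0.0, -0.001]
ft_force: [1.0, 0.7, -0.4]
width: 0.0723
grip_force: 0.0
```

```bash
python3 - <<'E'
from h import *
s=bot.read_state(); print(s["ft_force"],s["tcp_pos"])
for psi in (70,60,97.5): plan(s,[.57,-.36,.23],psi)
E
```

```text
[ 0.95806358  0.73562764 -0.38161714] [0.44878316 0.11795512 0.13154067]
tool_psi 97.5 turn 0.480 rad shift before-turn axes [ -57.5 -489.7  -98.7] after-turn axes [-277.2 -407.7  -98.7] j6 -1.7
tool_psi 97.5 turn 0.655 rad shift before-turn axes [ -57.5 -489.7  -98.7] after-turn axes [-343.8 -353.4  -98.7] j6 -1.7
tool_psi 97.5 turn 0.000 rad shift before-turn axes [ -57.5 -489.7  -98.7] after-turn axes [ -57.6 -489.7  -98.7] j6 -1.7
```

Emit:
apply_moves(increments=[[-6,-54,-20,0,1],[-6,-54,-20,0,1],[-6,-54,-20,0,1],[-6,-54,-20,0,1],[-6,-54,-19,0,1],[-7,-55,0,0,1],[-7,-55,0,0,1],[-7,-55,0,0,1]])

```text
t: 24.18
tcp_pos: [0.5568, -0.3083, 0.2299]
tcp_rot: [-0.066, 0.998, -0.0, 0.0]
ft_force: [-0.5, 0.1, 0.3]
width: 0.0853
grip_force: 0.0
```

Emit:
apply_moves(increments=[[-7,-55,0,0,1],[0,0,0,0.16,1],[0,0,0,0.16,1],[0,0,0,0.16,1],[0,0,0,0,1]])

```text
t: 24.8
tcp_pos: [0.5708, -0.3601, 0.2296]
tcp_rot: [0.173, 0.985, 0.0, -0.0]
ft_force: [0.6, -0.3, 0.2]
width: 0.0851
grip_force: 0.0
```

```bash
python3 - <<'E'
from h import *
read_camera("wrist"); s=bot.read_state(); im=read_camera("wrist"); cv2.imwrite("pics/w10.png",im[:,:,::-1]); C=cam("wrist",s); Rt=R.from_quat(s["tcp_rot"]).as_matrix()
print(s["tcp_pos"],s["joints"])
for k in ("hole_saw",): print(k,[(round(d["p"],2),np.round(d["xy"]),unproj(C,d["xy"],0)[:2], Rt.T@(unproj(C,d["xy"],0)-s["tcp_pos"])) for d in finder.spot_point(k,"wrist")[:4]])
E
```

```text
[ 0.57079413 -0.36013713  0.22962522] [-7.37843861e-01  6.11745057e-01  9.01551943e-01 -1.19355494e-05
  1.62825597e+00 -1.96311363e+00]
hole_saw [(0.76, array([289., 198.]), array([ 0.5997103 , -0.35828225]), array([-0.02657152,  0.01154496,  0.22962577])), (0.63, array([204., 181.]), array([ 0.54914165, -0.44165791]), array([-0.00723037, -0.08403018,  0.22962765])), (0.61, array([123., 267.]), array([ 0.61182592, -0.57296562]), array([-0.11068279, -0.1863465 ,  0.22963366]))]
```

View pics/w10.png

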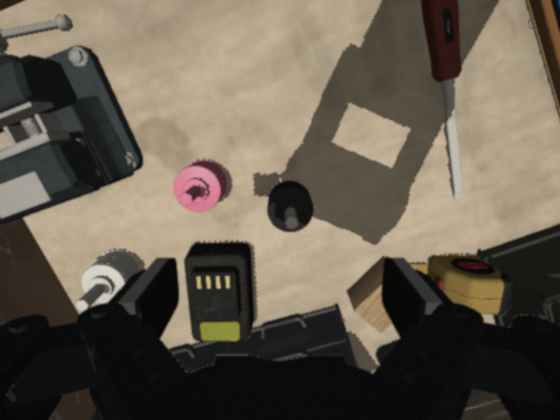

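The black hole saw is at (290,205) with its shank tip at (291,220). Pink is at (198,187) and white at (110,280).

```bash
python3 - <<'E'
from h import *
s=bot.read_state(); im=cv2.imread("pics/w10.png"); C=cam("wrist",s); Rt=R.from_quat(s["tcp_rot"]).as_matrix(); f=lambda uv,z:(Rt.T@(unproj(C,uv,z)-s["tcp_pos"])*1000).round(1)
m=(im.max(2)<60).astype(np.uint8); m[:,:240]=0; m[:165]=0; m[:,330:]=0; m[245:]=0
n,l,st,ce=cv2.connectedComponentsWithStats(m); i=1+st[1:,4].argmax(); print(st[i],ce[i])
print(f((291,222),.082),f((290,207),.042),f((289,198),0),f(ce[i],.03))
cv2.imwrite("pics/w10c.png",cv2.resize(im[160:260,230:350],(720,600),interpolation=cv2.INTER_CUBIC))
E
```

```text
[ 268  180   46   51 1620] [289.72777778 203.71111111]
[-28.2  10.7 147.6] [-25.3  11.  187.6] [-26.3  11.1 229.6] [-25.   11.1 199.6]
```

View pics/w10c.png

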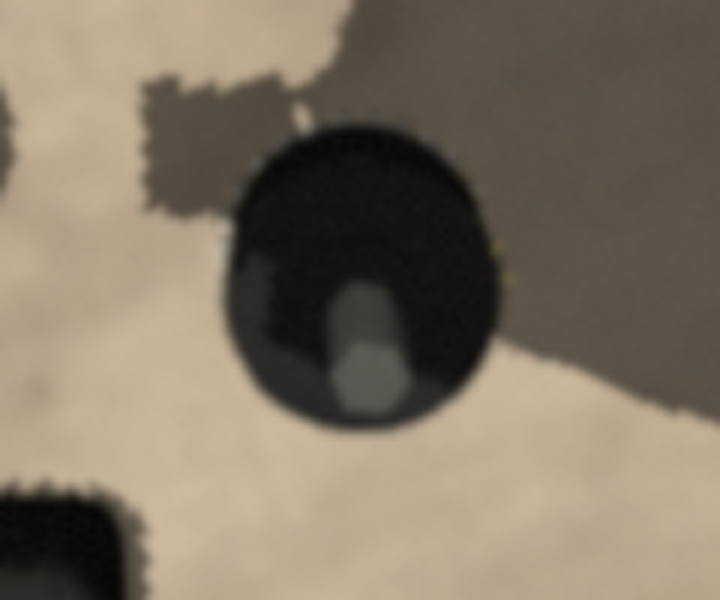

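Emit:
apply_moves(increments=[[-27,11,0,0,1],[0,0,45,0,1],[0,0,55,0,0.2],[0,0,45,0,0.2],[0,0,25,0,0.2],[0,0,12,0,0.2],[0,0,0,0,0],[0,0,0,0,-1]])

```text
t: 25.95
tcp_pos: [0.6006, -0.3595, 0.0489]
tcp_rot: [0.173, 0.985, -0.001, 0.001]
ft_force: [0.6, 0.4, 0.3]
width: 0.0255
grip_force: 0.0
```

Emit:
apply_moves(increments=[[0,0,0,0,-1],[0,0,0,0,-1],[0,0,0,0,-1],[0,0,0,0,-1],[0,0,0,0,-1]])

```text
t: 26.58
tcp_pos: [0.6005, -0.3595, 0.0489]
tcp_rot: [0.173, 0.985, -0.001, 0.001]
ft_force: [-0.8, -0.0, 6.5]
width: 0.0116
grip_force: 58.6
```

Emit:
apply_moves(increments=[[0,0,-40,0,-1],[0,0,-50,0,-1],[20,50,-20,0,-1],[21,52,0,0,-1],[21,52,0,0,-1],[21,52,0,0,-1],[21,51,0,0,-1],[21,51,0,0,-1]])

```text
t: 27.58
tcp_pos: [0.5874, -0.0251, 0.1575]
tcp_rot: [0.174, 0.985, 0.0, -0.0]
ft_force: [0.4, -0.5, -1.0]
width: 0.0115
grip_force: 58.6
```

Emit:
apply_moves(increments=[[21,51,0,0,-1],[21,51,0,0,-1],[20,49,0,0,-1],[0,0,25,0,-1],[0,0,25,0,-1],[0,0,0,0,-1],[0,0,0,0,-1]])

```text
t: 28.45
tcp_pos: [0.5816, 0.136, 0.1084]
tcp_rot: [0.174, 0.985, 0.0, 0.001]
ft_force: [0.8, 0.0, -2.0]
width: 0.0116
grip_force: 58.7
```

```bash
python3 - <<'E'
from h import *
read_camera("wrist"); s=bot.read_state(); im=read_camera("wrist"); cv2.imwrite("pics/w11.png",im[:,:,::-1]); C=cam("wrist",s)
plan(s,[.5815,.136,.059],70); print(s["tcp_pos"]); print([(round(d["p"],2),d["xy"],unproj(C,d["xy"],.01)) for d in finder.spot_point("hole_saw_pocket","wrist")])
E
```

```text
tool_psi 70.0 turn 0.000 rad shift before-turn axes [ 0.3 -0.1 49.6] after-turn axes [ 0.3 -0.1 49.6] j6 -1.19
[0.58171905 0.13601809 0.10863238]
[(0.7, [278.6, 203.5], array([0.5799712 , 0.13651765, 0.01      ]))]
```

View pics/w11.png

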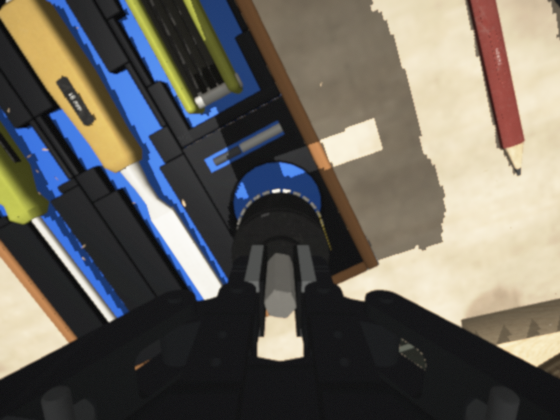

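The hole saw is above the round blue pocket (columns 232–325, centre about 279), upright and centred.

Emit:
apply_moves(increments=[[0.5,0,25,0,-1],[0,0,15,0,-1],[0,0,6,0,-1],[0,0,2,0,-1],[0,0,0,0,-1],[0,0,0,0,-1],[0,0,1.5,0,-1],[0,0,0,0,-1]])

```text
t: 29.6
tcp_pos: [0.581, 0.1364, 0.0589]
tcp_rot: [0.173, 0.985, 0.0, 0.001]
ft_force: [-1.6, -0.8, 6.1]
width: 0.0116
grip_force: 59.4
```

Emit:
apply_moves(increments=[[0,0,0,0,-0.5],[0,0,0,0,-0.3],[0,0,0,0,-0.3],[0,0,-20,0,-0.3],[0,0,-50,0,0],[0,0,-60,0,0.5],[50,0,-60,0,1],[50,0,-20,0,1]])

```text
t: 30.6
tcp_pos: [0.496, 0.1672, 0.2584]
tcp_rot: [0.174, 0.985, 0.001, 0.002]
ft_force: [0.1, -0.4, -0.1]
width: 0.0857
grip_force: 0.0
```

Emit:
apply_moves(increments=[[0,-55,0,0.17,1],[0,-55,0,0.17,1],[0,0,0,0,1],[0,0,0,0,1],[0,0,0,0,1]])

```text
t: 31.22
tcp_pos: [0.4504, 0.0683, 0.2558]
tcp_rot: [0.337, 0.942, 0.0, -0.0]
ft_force: [0.2, 0.4, 0.2]
width: 0.0855
grip_force: 0.0
```

```bash
python3 - <<'E'
from h import *
s=bot.read_state(); im=read_camera("wrist"); cv2.imwrite("pics/w12.png",im[:,:,::-1]); C=cam("wrist",s); print(s["tcp_pos"])
a=np.radians(-172.5); d=np.array([np.cos(a),np.sin(a)])
for k,p,off in [("screwdriver_x",(.4953,-.0297),-.04),("chisel_18",(.485,.0465),-.04),("hex_keys",(.45,.118),0),("hole_saw",(.5805,.1365),0)]:
    t=np.array(p)+off*d; e=[(round(q["p"],2),((unproj(C,q["xy"],.01)[:2]-t)*1000).round(1)) for q in finder.spot_point(k,"wrist")]
    print(k,[x for x in e if np.hypot(*x[1])<60])
for k in ("chisel_pocket","driver_pocket","hex_pocket","hole_saw_pocket"): print(k,[(round(q["p"],2),unproj(C,q["xy"],.01)[:2].round(4)) for q in finder.spot_point(k,"wrist")][:2])
E
```

```text
[0.45040195 0.06828591 0.25577385]
screwdriver_x [(0.81, array([-0.3, -4.4]))]
chisel_18 [(0.95, array([-1.3,  0.5]))]
hex_keys [(0.56, array([5.4, 3.8]))]
hole_saw [(0.76, array([2.9, 2.8]))]
chisel_pocket []
driver_pocket [(0.87, array([ 0.4926, -0.0328]))]
hex_pocket [(0.61, array([0.4491, 0.1153]))]
hole_saw_pocket []
```

View pics/w12.png

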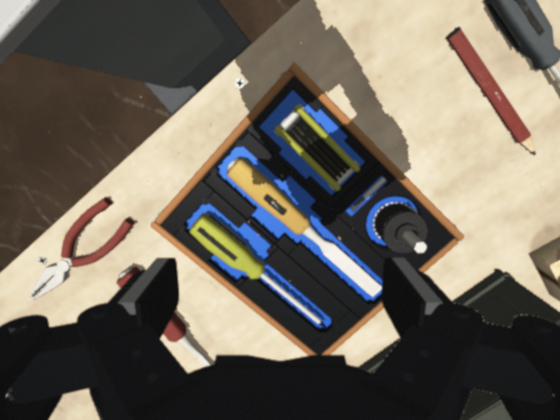

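All four tools sit in their pockets with blue floor showing around each. The estimates are all within about 7 mm of target.

```bash
python3 -c "
from workcell import bot
print(bot.close_job())"
```

```text
the job is handed in; nothing more can be done
None
```

The tray is packed and handed in at about 32 s: my last camera check put all four tools within about 7 mm of their pocket targets, and I never touched the red chisel or grey screwdriver (no verdict was returned).

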